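# Hang ear protectors on the pull-out rinse arm and hold it at the mark

### The arm

A 6-joint arm with a two-finger parallel gripper is mounted at the origin on the work surface. World frame = base frame: x ahead of the robot, y to its left, z up, the work surface at z = 0. Lengths are in m, angles in rad, forces in N, time in s.
With the tool pointing down it reaches from about 0.275 to 0.85 m from the base axis. Payload 19 kg.
Tool frame: the origin (TCP) lies on the centre line of the jaws, within the pads' length; the fingertips stand 19 mm ahead of it and the grasp point (between the pads) is the TCP (ctrl.tips_ahead is the distance from the TCP to the fingertips, in m); z points along the fingers, y is the line along which they close (so a half turn about z gives the same grasp; the last joint's range is limited). The gripper opens to 85 mm and grips with 20 to 120 N. Pads are 22 mm wide; open, the fingers measure 114 mm over their backs; the gripper's body (76 mm by 85 mm) begins 54 mm behind the grasp point. The pads swing forward as they close: fully open they stand 13 mm farther back than shut.
Start: joints at [-1.353, 0.15, 1.437, -0, 1.554, -0.134], TCP at [0.198, -0.54, 0.215] pointing down, gripper open.
Joint ranges: [-2.8, 2.8], [-0.68, 2.1], [0.12, 2.68], [-1.39, 4.53], [0.16, 2.79], [-2.81, 2.81]. Speed limits (rad/s): [1.89, 1.89, 2.22, 3.01, 3.01, 3.01].

### API

Orientations are given as a rotation vector (axis times angle).
In Python, from rig import ctrl, eyes, job, spotter gives the robot as it stands.
- The arm moves only by the tool apply_moves, never from a script. Its arguments are lists of equal length, an entry for each row: "grip": the opening in per cent of the stroke, from 0 (shut) to 100 (fully open); "xyz": the shift along the tool's x, y, z in units of 25 mm (1.0 is 25 mm), a list of three; "rotation": the turn, a rotation vector about the tool's x, y, z in units of 8 degrees (1.0 is 8 degrees), a list of three. In form: {"grip": [grip, ...], "xyz": [[tx, ty, tz], ...], "rotation": [[rx, ry, rz], ...]}. A call has 1 to 5 rows; each row shifts and turns the commanded pose from where the row before left it, along the tool's axes as they then stand; what a row does not reach is not made up. A row lasts 1/8 s, in which the tool goes at most 62.5 mm and 10.7 degrees, less where a joint would pass 70% of its speed; a pose out of reach is approached as far as the arm can. A call is refused whole if a number of a shift passes 1 or a number of a turn 1, either way. A call with a gripper value outside its range is refused whole. The fingers move at their own pace and stop on an object; "newtons" is the grip in N (left out, the last holds). Time passes only in rows, so rows that do not move let the fingers close. It gives the time, the measured TCP pose, the force, the opening and the grip force at its end, in the units of the state.
- ctrl.get_obs(): the state, without advancing time (a new reading comes with each control period).
- eyes.get_image(name): name is "scene" or "top" or "wrist"; returns the picture (400x640x3 uint8, red, green, blue); there is no depth.
- eyes.camera_params(name): a dict with "camera_matrix" (3x3 intrinsics, pixels), "position" and "rotation" of the camera in the world. Camera axes: x right, y down, z forward; pixel columns grow to the right and rows downward; lengths in m; the calibration is good to about 2 mm. A picture is of the moment at which its call begins: read the wrist's pose just before it. camera_params takes no time and is no camera call; for the wrist camera it gives the pose at the moment of the call.
- job.job_done(): hands the job in; it is judged then, once.
Trained networks look in the newest picture that a camera, given by its name, has taken for a name from the list of things; names that differ only in an ending like _2 or _b are one class to them, and where a whole thing is asked for, a point or a joint stands for the part that bears it (a point fixed in the world has none). Each returns a list of dicts, best first, with "score" (0 to 1); they miss things now and then, are a little off and sometimes report something else, mostly with a low value. They report only what shows in the picture. A call takes as long as a camera call. They do not tell look-alikes from the thing itself.
- spotter.search_frame(camera, label): "position" ([row, column] in pixels, amid what is visible of it).
- spotter.outline_of(camera, label): "mask" (400x640 bool, what is visible of it) and "position" ([row, column] in pixels, amid what is visible of it).
- spotter.tip_of(camera, label): "position" ([row, column] in pixels: a listed point, or the origin of a listed thing).
The state is a dict: "time_s": time; "joints": joint angles; "joint_velocities": joint speeds; "effort": joint torques, N m; "tool_pos": TCP position; "eef_rot": TCP orientation; "contact_force": force on the tool from outside, world axes, zero at the start; "ft_torque": the same for the moment, N m; "opening": finger opening in m; "grip_force": force on a finger pad.
Only numpy, scipy, OpenCV 4.12 (cv2) and the standard library are available. Lean on these libraries where they do the work, as an engineer would, in place of code of your own. Each camera call takes 0.05 s, during which the arm holds its last target. There are 200 camera calls.

### The job

Get the ear protectors ready for rinsing: lift them by the padded crown and hang them astride the horizontal bar of the pull-out arm, and let go of them. Then squeeze the arm's handle so that its lock button is pressed in, and pull the arm out until its pointer stands at the scale mark flagged by the marker clip. The arm is sprung and runs back if let go, so finish while still holding the handle with the button squeezed and the arm still at the mark; leave the clip and the other things on the bench where they are.

Things in the scene. Friction and masses are not known exactly. Their poses are not given: they have to be found in the camera images.
- gauge: Pull-out arm's fixed base: grey plate 105 x 400 x 12 mm with a square aluminium tube (46 mm, top at z 73 mm). Origin on the bench under the tube axis, amid the sliding end block when home. z up, +y the way the arm extends (roughly the robot's left), +x across, away from the robot. On the plate's -x side a white scale, a black tick every 10 mm, each fifth long.
- boom (a joint): Extension in m of the sliding inner tube with end block, bar, pointer and handle: 0 home, up to 0.14, along gauge +y. Locked at home by a pin until the button is pressed in; then it slides against a return spring of about 3 to 5 N and 1 N friction, and runs back if let go.
- release (a joint): Travel of the lock button in m: 0 out, 0.005 fully in. A steel pad, 24 mm wide (gauge y), z 56 to 88 mm, 8 mm proud of the handle's -x face (the one towards the robot). Pressed in +x: about 3 N at first, 6.5 N fully in; springs out when let go. The arm is free from about 0.0035.
- handle (a point): Top centre of the grip, z 95 mm, 81.5 mm to -x of the tube axis; moves with the arm. Upright black block 24 mm (gauge x) by 34 mm (gauge y), z 30 to 95 mm; with the button on its -x face 32 mm wide in gauge x, 27 mm pressed (this point is the middle of the 27). Pinch along gauge x: one finger on the button, one on the far face. 46 mm clear beyond the far face above z 45 mm.
- pointer (a point): Centre line of the small dark pointer bar that moves with the arm over the scale, z 16 mm, 30 mm ahead (+y) of the handle's centre; starts at the scale's first tick.
- clip_mark (a point): Centre line of the steel marker clip lying across the scale (dark bar 4 mm wide, with an upright tab at its outer end, top at z 24 mm). It flags the mark to pull out to, 70 to 120 mm from the pointer's home, where pointer and clip have the same gauge y. It can be knocked along the scale.
- bar_mid (a point): Place to hang on: point on the axis of the round steel bar, 12 mm diameter, z 130 mm, parallel to gauge x. The bar stands out from an upright post 84 mm to -x of this point (no taller than the bar's top); a ball of 18 mm diameter ends it 63 mm to +x. Moves with the arm; below it the bench is clear.
- ears: Rigid banded ear protectors, 130 g, an arch standing on two pods. Origin on the bench midway between them; z up, y along the span, x across (thin). Pods 40 x 22 x 34 mm at y -58 and +58 mm, 94 mm clear between. Crown: cushion 30 mm wide (x), 56 mm long (y), top at 121 mm, band's flat underside at 91 mm. Grip the 30 mm, fingertips at most 20 mm below its top.
- ears_seat (a point): Middle of the underside of the crown, 91 mm above the origin of the ear protectors: the place that rests on the bar, with the pods hanging on either side of it.
- jar: White screw jar, 64 mm diameter, 60 mm high, origin under its centre. Leave alone.
- buff: Grey felt polishing wheel lying flat, 84 mm diameter, 22 mm thick, origin under its centre. Leave alone.
- flask: Clear plastic bottle, 60 mm diameter, 130 mm high, origin under its centre. Leave alone.
Not all that is in view belongs to the job. What is shaped like the ears but orange is not meant.

How it is judged:
By the outcome, as a careful person would: the job done as asked, in the order asked, and still so for the second after the job is handed in, while the arm keeps its last pose, push and grip.
It also fails if it takes over 58 s, if anything falls off the work surface, if the arm or the gripper's body presses on something with over 40 N, if the wrist force passes 120 N, or if a joint passes its speed limit or range.

## Working session

There is one attempt and no reset: what is moved stays moved. The work goes in short steps, Python scripts to look and compute and a tool call to move; the robot and the scene stay as the last step left them, time stands still between calls to the robot, and variables do not carry over. Pictures are saved under pics/ and viewed, at most 10 in all, crops included, and the job is handed in when it is done.

Besides the shell and the picture viewer there is one more tool, called after "Call:" as name(argument=value, ...), one argument or row to a line, values as JSON. apply_moves: Moves the arm, as the interface text tells. Its arguments: {"type":"object","properties":{"grip":{"type":"array","items":{"type":"number"}},"xyz":{"type":"array","items":{"type":"array","items":{"type":"number"}}},"rotation":{"type":"array","items":{"type":"array","items":{"type":"number"}}},"newtons":{"type":"number"}},"required":["grip","xyz","rotation"]}

```bash
mkdir -p pics; ls; cat > h.py <<'E'
import numpy as np, cv2
from rig import ctrl, eyes, job, spotter
from scipy.spatial.transform import Rotation as R
def snap(c,fn=None):
    im=eyes.get_image(c)
    if fn: cv2.imwrite('pics/'+fn,cv2.cvtColor(im,cv2.COLOR_RGB2BGR))
    return im
def w(c,rc,z,P=None):
    P=P or eyes.camera_params(c); K=np.array(P['camera_matrix']);Rm=np.array(P['rotation']);t=np.array(P['position'])
    if Rm.shape!=(3,3): Rm=R.from_rotvec(Rm).as_matrix()
    d=Rm@np.linalg.solve(K,[rc[1],rc[0],1.]); return t+d*(z-t[2])/d[2]
def px(c,p,P=None):
    P=P or eyes.camera_params(c); K=np.array(P['camera_matrix']);Rm=np.array(P['rotation']);t=np.array(P['position'])
    q=K@(Rm.T@(np.array(p)-t)); return q[1]/q[2],q[0]/q[2]
Z=dict(handle=.095,pointer=.016,clip_mark=.012,bar_mid=.13,ears_seat=.091,ears=0,gauge=0,jar=0,buff=0,flask=0)
E
python3 - <<'E'
from h import *
np.set_printoptions(precision=4,suppress=True)
a=snap('top','t.png');b=snap('scene','s.png')
for c in('top','scene'):
  P=eyes.camera_params(c); print(c,np.array(P['position']),np.array(P['rotation']))
  for n,z in Z.items():
    r=spotter.tip_of(c,n)
    print(n,[(round(x['score'],2),np.round(x['position']),w(c,x['position'],z)[:2]) for x in r[:3]])
print(ctrl.get_obs())
E
```

```text
pics
top [ 0.4447 -0.032   1.2072] [-2.1998  2.1368 -0.0638]
handle [(0.9, array([235., 390.]), array([ 0.4557, -0.1834]))]
pointer [(0.71, array([221., 375.]), array([ 0.4942, -0.1515]))]
clip_mark [(0.52, array([225., 338.]), array([ 0.4798, -0.0513]))]
bar_mid [(0.83, array([164., 384.]), array([ 0.631 , -0.1609]))]
ears_seat [(0.9, array([222., 236.]), array([0.4788, 0.2096])), (0.81, array([233., 160.]), array([0.4443, 0.4025]))]
ears [(0.85, array([232., 176.]), array([0.4481, 0.3931])), (0.55, array([224., 243.]), array([0.4764, 0.2078])), (0.19, array([168., 382.]), array([ 0.643 , -0.1698]))]
gauge [(0.85, array([208., 381.]), array([ 0.53  , -0.1702]))]
jar [(0.62, array([146., 218.]), array([0.6905, 0.2898]))]
buff [(0.74, array([122., 256.]), array([0.7614, 0.1858]))]
flask [(0.72, array([298., 442.]), array([ 0.2939, -0.3372])), (0.62, array([222., 238.]), array([0.4801, 0.2229]))]
scene [1.0983 0.8004 1.4123] [-0.848  -2.6616  0.905 ]
handle [(0.96, array([159., 298.]), array([ 0.4607, -0.1948]))]
pointer [(0.73, array([190., 296.]), array([ 0.5119, -0.1355]))]
clip_mar
[... 401 characters left out ...]
.3881]))]
gauge [(0.96, array([191., 281.]), array([ 0.5491, -0.1738]))]
jar []
buff [(0.89, array([296., 281.]), array([0.7733, 0.1697]))]
flask [(0.9, array([136., 310.]), array([ 0.3117, -0.3377]))]
{'time_s': 1.1, 'joints': array([-1.353 ,  0.1505,  1.4374, -0.    ,  1.5538, -0.134 ]), 'joint_velocities': array([ 0.0002,  0.0012, -0.0001,  0.0011,  0.001 , -0.0007]), 'effort': array([  0.0002, -71.2807, -57.1054,  -0.0003,   0.0011,  -0.    ]), 'tool_pos': array([ 0.1981, -0.5397,  0.2154]), 'eef_rot': array([-3.093 , -0.5498,  0.    ]), 'contact_force': array([-0.1508, -0.0599,  0.5485]), 'ft_torque': array([ 0.0311,  0.0044, -0.0054]), 'grip_force': 0.0, 'opening': 0.08549810038439389}
```

View pics/t.png

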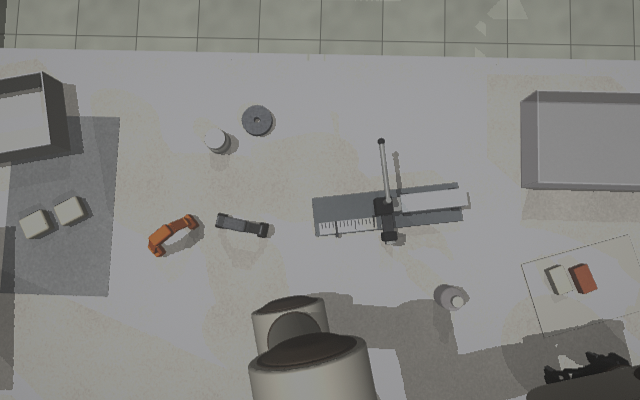

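View pics/s.png

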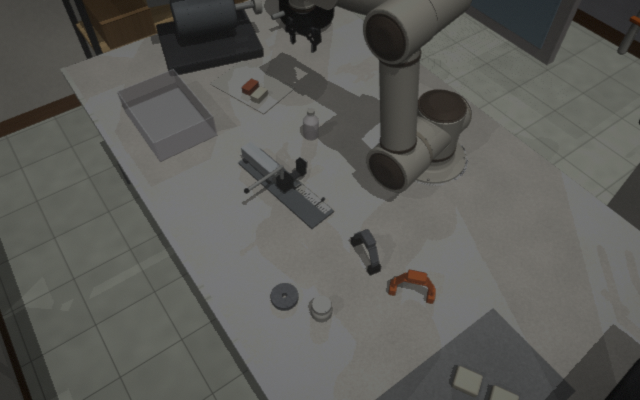

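The top view shows the dark ears near (224,243), the orange look-alike at (235,172), and the gauge near (208,381) with the clip around (225,338). I'm moving over the gauge for a close look.

Call:
apply_moves(
  grip=[100, 100, 100, 100, 100],
  xyz=[
    [1, -0.73, -0.3],
    [1, -0.73, -0.3],
    [1, -0.73, -0.3],
    [1, -0.73, -0.3],
    [1, -0.73, -0.3],
  ],
  rotation=[
    [0, 0, 0],
    [0, 0, 0],
    [0, 0, 0],
    [0, 0, 0],
    [0, 0, 0],
  ],
)

```text
time_s: 1.72
tool_pos: [0.2845, -0.4102, 0.2532]
eef_rot: [3.093, 0.55, 0.0]
contact_force: [-0.5, -0.6, -0.2]
opening: 0.0853
grip_force: 0.0
```

Call:
apply_moves(
  grip=[100, 100, 100, 100, 100],
  xyz=[
    [1, -0.73, -0.3],
    [1, -0.73, -0.3],
    [1, -0.73, -0.3],
    [1, -0.73, -0.3],
    [1, -0.73, -0.3],
  ],
  rotation=[
    [0, 0, 0],
    [0, 0, 0],
    [0, 0, 0],
    [0, 0, 0],
    [0, 0, 0],
  ],
)

```text
time_s: 2.35
tool_pos: [0.3703, -0.2814, 0.2908]
eef_rot: [3.093, 0.55, 0.0]
contact_force: [0.4, -0.5, -0.3]
opening: 0.0853
grip_force: 0.0
```

```bash
python3 - <<'E'
from h import *
np.set_printoptions(precision=4,suppress=True)
o=ctrl.get_obs();print(o['time_s'],o['tool_pos'],o['joints'],R.from_rotvec(o['eef_rot']).as_matrix())
P=eyes.camera_params('wrist');T=R.from_rotvec(o['eef_rot']).as_matrix()
Rm=np.array(P['rotation']);Rm=R.from_rotvec(Rm).as_matrix() if Rm.shape!=(3,3) else Rm
print('cam in tool',T.T@(np.array(P['position'])-o['tool_pos']),'\n',T.T@Rm,'\n',P['camera_matrix'])
snap('top')
for n in('gauge','ears'):
  for r in spotter.outline_of('top',n)[:2]:
    m=r['mask'].astype('uint8'); ys,xs=np.nonzero(m)
    print(n,r['score'],r['position'],m.sum(),cv2.minAreaRect(np.c_[xs,ys].astype('float32')))
P=eyes.camera_params('top')
a=w('top',(235,318),.012);b=w('top',(220,462),.012);print('plate edge',a,b,np.degrees(np.arctan2(*(a-b)[:2][::-1])))
a=w('top',(197,388),.13);b=w('top',(141,381),.13);print('bar',a,b)
E
```

```text
2.35 [ 0.3703 -0.2814  0.2908] [-0.8157 -0.096   1.5402  0.0001  1.6972  0.4034] [[ 0.9388  0.3445  0.0002]
 [ 0.3445 -0.9388 -0.0001]
 [ 0.0001  0.0002 -1.    ]]
cam in tool [ 0.0809 -0.0004 -0.1592] 
 [[ 0.0004 -0.9508 -0.3097]
 [ 1.      0.0003  0.0004]
 [-0.0003 -0.3097  0.9508]] 
 [[289.6313   0.     319.5093]
 [  0.     289.6313 205.1589]
 [  0.       0.       1.    ]]
gauge 0.87 [211.6, 385.5] 6279 ((390.5205078125, 191.1980438232422), (154.1989288330078, 103.95579528808594), 6.613460063934326)
ears 0.72 [228.5, 166.7] 756 ((170.89874267578125, 232.69482421875), (22.61825180053711, 54.02585220336914), 49.84400177001953)
ears 0.68 [223.3, 241.9] 601 ((241.55882263183594, 224.7353057861328), (51.08712387084961, 13.558154106140137), 12.52880859375)
plate edge [0.4517 0.0008 0.012 ] [ 0.5037 -0.3865  0.012 ] 97.63684435443156
bar [ 0.549  -0.1712  0.13  ] [ 0.6879 -0.1515  0.13  ]
```

Call:
apply_moves(
  grip=[100, 100, 100, 100, 100],
  xyz=[
    [0.77, -0.58, 0],
    [0.84, -0.47, 0],
    [0.89, -0.36, 0],
    [0.93, -0.23, 0],
    [0.96, -0.1, 0],
  ],
  rotation=[
    [0, 0, -0.97],
    [0, 0, -0.97],
    [0, 0, -0.97],
    [0, 0, -0.97],
    [0, 0, -0.97],
  ],
)

```text
time_s: 3.12
tool_pos: [0.435, -0.1812, 0.2901]
eef_rot: [-2.732, -1.551, 0.001]
contact_force: [-0.1, 0.1, -0.3]
opening: 0.0853
grip_force: 0.0
```

Call:
apply_moves(
  grip=[100, 100, 100, 100, 100],
  xyz=[
    [0.96, 0.03, 0],
    [0.95, 0.16, 0],
    [0.92, 0.28, 0],
    [0.87, 0.4, 0],
    [0.8, 0.52, 0],
  ],
  rotation=[
    [0, 0, -0.97],
    [0, 0, -0.97],
    [0, 0, -0.97],
    [0, 0, -0.97],
    [0, 0, -0.97],
  ],
)

```text
time_s: 3.75
tool_pos: [0.5, -0.0804, 0.2901]
eef_rot: [-2.061, -2.37, 0.0]
contact_force: [0.4, -1.1, -0.6]
opening: 0.0852
grip_force: 0.0
```

```bash
python3 - <<'E'
from h import *
np.set_printoptions(precision=4,suppress=True)
o=ctrl.get_obs();print(o['time_s'],o['tool_pos'],o['joints'])
print(np.degrees(R.from_rotvec(o['eef_rot']).as_euler('zyx')))
snap('wrist','w1.png')
for n in Z:
    r=spotter.tip_of('wrist',n)
    print(n,[(round(x['score'],2),np.round(x['position'],1),w('wrist',x['position'],Z[n])[:2]) for x in r[:2]])
E
```

```text
3.75 [ 0.5    -0.0804  0.2901] [-0.3116 -0.0078  1.4576 -0.0001  1.6922 -0.4507]
[-97.9706  -0.0237 179.9989]
handle [(0.96, array([250.5, 277. ]), array([ 0.4585, -0.1862]))]
pointer [(0.96, array([204.9, 308.7]), array([ 0.4924, -0.1425]))]
clip_mark [(0.51, array([142.6, 306.8]), array([ 0.4774, -0.0482]))]
bar_mid [(0.9, array([260.4, 412.7]), array([ 0.6277, -0.1604]))]
ears_seat []
ears []
gauge [(0.61, array([223.1, 332.3]), array([ 0.535, -0.175]))]
jar []
buff []
flask [(0.95, array([292.2, 186.9]), array([ 0.2943, -0.3427]))]
```

View pics/w1.png

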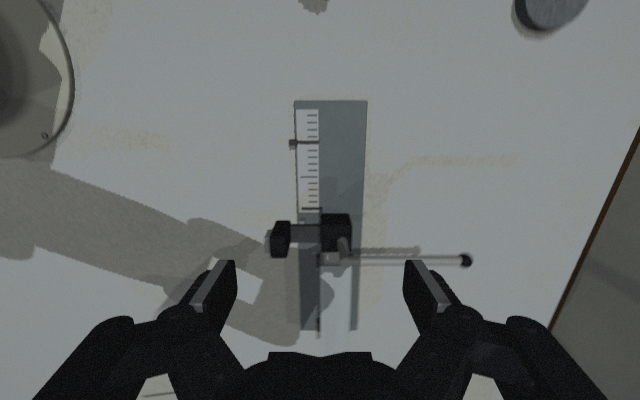

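The wrist view shows the scale with the clip at about (143,306), the pointer at about (209,310), the handle at (240,280), and the bar from (258,345) to the ball at (260,466). I'll zoom in on the scale.

```bash
python3 - <<'E'
from h import *
im=cv2.imread('pics/w1.png')[95:220,265:375]
cv2.imwrite('pics/w1c.png',cv2.resize(cv2.convertScaleAbs(im,alpha=1.6),None,fx=4.8,fy=4.8,interpolation=cv2.INTER_CUBIC))
E
```

```text
(no output)
```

View pics/w1c.png

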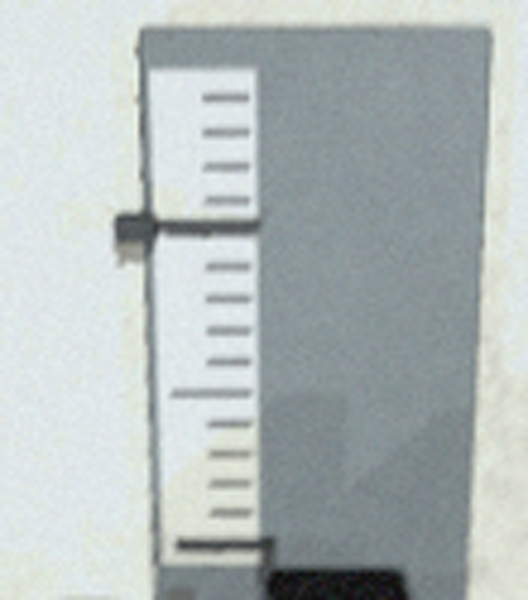

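The crop shows the pointer at tick 0 (crop row 545) and the clip (row 228) over about the 10th tick, so the pull is roughly 100–102 mm. I'll fit the gauge frame and head for the ears.

```bash
python3 - <<'E'
from h import *
np.set_printoptions(precision=4,suppress=True)
f=lambda r,c,z:w('wrist',(95+(r+.5)/4.8-.5,265+(c+.5)/4.8-.5),z)
for a,b in(((35,141),(590,157)),((30,491),(600,467)),((70,258),(560,262))):
  d=f(*a,.012)-f(*b,.012);print('edge',np.degrees(np.arctan2(d[1],d[0])),f(*a,.012),f(*b,.012))
a=w('wrist',(258,345),.13);b=w('wrist',(261,466),.13);d=b-a;print('bar',a,b,np.degrees(np.arctan2(d[1],d[0])))
g=np.array([np.cos(np.radians(97.7)),np.sin(np.radians(97.7))])
y=lambda r,c,z:f(r,c,z)[:2]@g*1000
T=[512,484,454,425,393,361,331,299,267,201,166,132,97];k=[1,2,3,4,5,6,7,8,9,11,12,13,14]
p=np.polyfit(k,[y(t,230,.012) for t in T],1);print(p,'clip',[(y(228,200,z)-p[1])/p[0] for z in(.012,.016)],'ptr',[(y(545,225,z)-p[1])/p[0] for z in (.012,.016)])
E
```

```text
edge 97.90018997023083 [0.4526 0.006  0.012 ] [ 0.4767 -0.168   0.012 ]
edge 98.05971563086253 [0.5552 0.0213 0.012 ] [ 0.5806 -0.1576  0.012 ]
edge 98.1360098909739 [0.4883 0.0009 0.012 ] [ 0.5103 -0.1527  0.012 ]
bar [ 0.5445 -0.168   0.13  ] [ 0.6938 -0.1521  0.13  ] 6.107129614132634
[  10.066  -213.3214] clip [np.float64(10.169416908212003), np.float64(10.209735101846874)] ptr [np.float64(-0.10659999116907433), np.float64(0.027641190959780734)]
```

Call:
apply_moves(
  grip=[100, 100, 100, 100, 100],
  xyz=[
    [1, 0, 0],
    [1, 0, 0],
    [1, 0, 0],
    [1, 0, 0],
    [1, 0, 0],
  ],
  rotation=[
    [0, 0, 0],
    [0, 0, 0],
    [0, 0, 0],
    [0, 0, 0],
    [0, 0, 0],
  ],
)

```text
time_s: 4.92
tool_pos: [0.4826, 0.0442, 0.2905]
eef_rot: [2.067, 2.366, 0.0]
contact_force: [-0.5, -0.2, -0.3]
opening: 0.0852
grip_force: 0.0
```

Call:
apply_moves(
  grip=[100, 100, 100, 100, 100],
  xyz=[
    [1, 0, 0],
    [1, 0, 0],
    [1, 0, 0],
    [1, 0, 0],
    [1, 0, 0],
  ],
  rotation=[
    [0, 0, 0.4],
    [0, 0, 0.4],
    [0, 0, 0.4],
    [0, 0, 0.4],
    [0, 0, 0.4],
  ],
)

```text
time_s: 5.55
tool_pos: [0.4798, 0.1689, 0.2906]
eef_rot: [2.378, 2.053, 0.0]
contact_force: [1.1, -0.6, 0.7]
opening: 0.0853
grip_force: 0.0
```

```bash
python3 - <<'E'
from h import *
np.set_printoptions(precision=4,suppress=True)
o=ctrl.get_obs();print(o['time_s'],o['tool_pos'],np.degrees(R.from_rotvec(o['eef_rot']).as_euler('zyx')))
snap('wrist','w2.png')
for n in('ears_seat','ears'):
    r=spotter.tip_of('wrist',n)
    print(n,[(round(x['score'],2),np.round(x['position'],1),w('wrist',x['position'],Z[n])[:2]) for x in r[:2]])
E
```

```text
5.55 [0.4798 0.1689 0.2906] [ -81.6235    0.0164 -179.9931]
ears_seat [(0.82, array([147.2, 310.1]), array([0.475 , 0.2091]))]
ears [(0.87, array([140.5, 311.8]), array([0.4746, 0.2073])), (0.85, array([  4.4, 270.8]), array([0.4472, 0.3907]))]
```

View pics/w2.png

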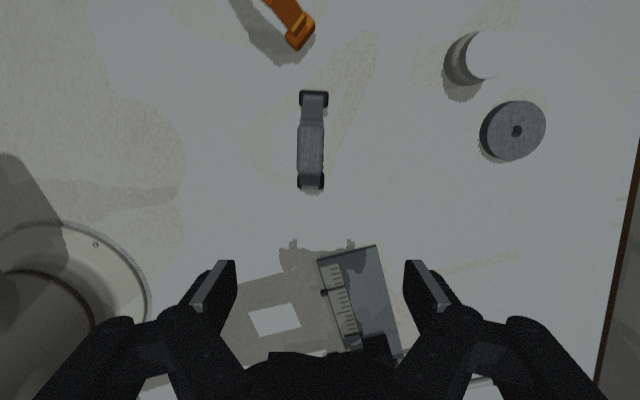

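The ears lie almost along image columns: pods at (98,313) and (181,311), crown centre at about (147,311).

```bash
python3 - <<'E'
from h import *
np.set_printoptions(precision=4,suppress=True)
a=w('wrist',(98,313.5),.034);b=w('wrist',(181,311),.034);d=a-b;print(a,b,(a+b)/2,np.degrees(np.arctan2(d[1],d[0])))
for c in((123,300,124,325),(172,299,172,323)):
  print(w('wrist',((c[0]+c[2])/2,(c[1]+c[3])/2),.121))
m=spotter.outline_of('wrist','ears')
for r in m[:1]:
  ys,xs=np.nonzero(r['mask']);print(r['score'],r['position'],cv2.minAreaRect(np.c_[xs,ys].astype('float32')))
o=ctrl.get_obs();T=R.from_rotvec(o['eef_rot']).as_matrix();print(T.T@(np.array([.4757,.209,.124])-o['tool_pos'])/.025)
E
```

```text
[0.4866 0.2655 0.034 ] [0.466  0.1529 0.034 ] [0.4763 0.2092 0.034 ] 79.65317380231173
[0.4828 0.2362 0.121 ]
[0.4731 0.1834 0.121 ]
0.92 [19.4, 293.6] ((291.04998779296875, 18.350006103515625), (63.89134979248047, 33.889137268066406), 58.24052429199219)
[ 1.5968 -0.3951  6.6539]
```

Call:
apply_moves(
  grip=[100, 100, 100, 100, 100],
  xyz=[
    [0.8, -0.17, 0.9],
    [0.79, -0.16, 0.9],
    [0, 0, 1],
    [0, 0, 1],
    [0, 0, 0.5],
  ],
  rotation=[
    [0, 0, 0.25],
    [0, 0, 0],
    [0, 0, 0],
    [0, 0, 0],
    [0, 0, 0],
  ],
)

```text
time_s: 6.38
tool_pos: [0.4779, 0.2079, 0.1819]
eef_rot: [-2.411, -2.014, 0.002]
contact_force: [-0.4, 0.0, -0.1]
opening: 0.0855
grip_force: 0.0
```

```bash
python3 - <<'E'
from h import *
np.set_printoptions(precision=4,suppress=True)
o=ctrl.get_obs();print(o['time_s'],o['tool_pos'],np.degrees(R.from_rotvec(o['eef_rot']).as_euler('zyx')))
snap('wrist','w3.png')
for n in('ears_seat',):
    r=spotter.tip_of('wrist',n)
    print(n,[(round(x['score'],2),np.round(x['position'],1),w('wrist',x['position'],Z[n])[:2]) for x in r[:2]])
E
```

```text
6.375 [0.4779 0.2079 0.1819] [-79.7381  -0.061  179.9812]
ears_seat [(0.65, array([204.4, 318.4]), array([0.4777, 0.2077]))]
```

View pics/w3.png

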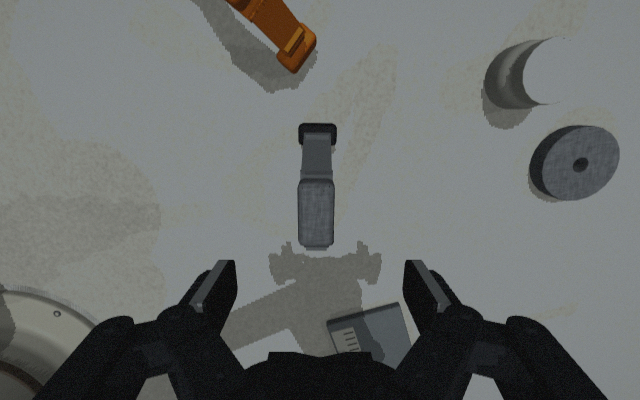

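The crown is centred and parallel between the fingers (rows 180–247, column 317). Descending and gripping.

Call:
apply_moves(
  grip=[100, 100, 100, 0, 0],
  xyz=[
    [0, 0, 1],
    [0, 0, 1],
    [0, 0, 0.38],
    [0, 0, 0],
    [0, 0, 0],
  ],
  rotation=[
    [0, 0, 0],
    [0, 0, 0],
    [0, 0, 0],
    [0, 0, 0],
    [0, 0, 0],
  ],
  newtons=40,
)

```text
time_s: 7.1
tool_pos: [0.4787, 0.2089, 0.1247]
eef_rot: [2.41, 2.014, 0.002]
contact_force: [-0.6, 0.0, 0.6]
opening: 0.0516
grip_force: 0.0
```

Call:
apply_moves(
  grip=[0, 0, 0, 0, 0],
  xyz=[
    [0, 0, 0],
    [0, 0, 0],
    [0, 0, 0],
    [0, 0, 0],
    [0, 0, 0],
  ],
  rotation=[
    [0, 0, 0],
    [0, 0, 0],
    [0, 0, 0],
    [0, 0, 0],
    [0, 0, 0],
  ],
)

```text
time_s: 7.72
tool_pos: [0.4781, 0.2088, 0.1234]
eef_rot: [-2.411, -2.014, 0.0]
contact_force: [-0.1, 0.2, 0.4]
opening: -0.0001
grip_force: 0.0
```

The fingers shut on nothing, so I'm looking.

```bash
python3 - <<'E'
from h import *
np.set_printoptions(precision=4,suppress=True)
o=ctrl.get_obs();print(o['time_s'],o['tool_pos'],o['opening'],o['grip_force'],o['contact_force'],ctrl.tips_ahead)
snap('wrist','w4.png')
for n in('ears_seat',):
    r=spotter.tip_of('wrist',n)
    print(n,[(round(x['score'],2),np.round(x['position'],1),w('wrist',x['position'],Z[n])[:2]) for x in r[:2]])
E
```

```text
7.725 [0.4781 0.2088 0.1234] -0.00010224745678854209 0.0 [-0.0903  0.1831  0.362 ] 0.019
ears_seat [(0.7, array([230.5, 316.9]), array([0.4771, 0.208 ]))]
```

View pics/w4.png

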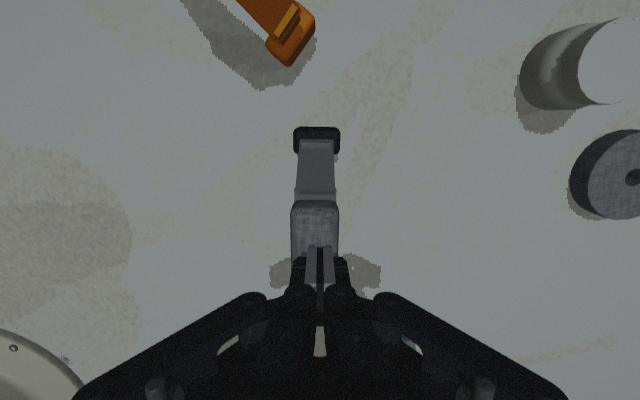

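In w4 the closed fingertips appear at row 247, above the crown. Back-projection puts the real tips about 36 mm shorter than nominal (tip about 17 mm behind the TCP). I'll open, go lower and retry.

Call:
apply_moves(
  grip=[100, 100, 100, 100, 100],
  xyz=[
    [0, 0, 0],
    [0, 0, 0],
    [0, 0, 0],
    [0, 0, 0],
    [0, 0, 0],
  ],
  rotation=[
    [0, 0, 0],
    [0, 0, 0],
    [0, 0, 0],
    [0, 0, 0],
    [0, 0, 0],
  ],
)

```text
time_s: 8.45
tool_pos: [0.4781, 0.2088, 0.1234]
eef_rot: [-2.411, -2.014, -0.0]
contact_force: [0.3, -0.0, -0.6]
opening: 0.0854
grip_force: 0.0
```

Call:
apply_moves(
  grip=[100, 100, 100, 0, 0],
  xyz=[
    [0, 0, 0.5],
    [0, 0, 0.5],
    [0, 0, 0.3],
    [0, 0, 0],
    [0, 0, 0],
  ],
  rotation=[
    [0, 0, 0],
    [0, 0, 0],
    [0, 0, 0],
    [0, 0, 0],
    [0, 0, 0],
  ],
  newtons=40,
)

```text
time_s: 9.07
tool_pos: [0.4783, 0.2088, 0.0912]
eef_rot: [2.411, 2.014, 0.001]
contact_force: [-0.2, 0.3, 0.7]
opening: 0.0519
grip_force: 0.0
```

Call:
apply_moves(
  grip=[0, 0, 0, 0],
  xyz=[
    [0, 0, 0],
    [0, 0, 0],
    [0, 0, 0],
    [0, 0, 0],
  ],
  rotation=[
    [0, 0, 0],
    [0, 0, 0],
    [0, 0, 0],
    [0, 0, 0],
  ],
)

```text
time_s: 9.57
tool_pos: [0.4783, 0.2089, 0.0915]
eef_rot: [2.411, 2.014, 0.001]
contact_force: [-2.3, -0.6, 6.7]
opening: 0.029
grip_force: 39.9
```

```bash
python3 - <<'E'
from h import *
o=ctrl.get_obs();print(o['time_s'],o['tool_pos'],o['opening'],o['grip_force'],o['contact_force'])
im=snap('wrist','w5.png')
E
```

```text
9.575 [0.47830036 0.20889278 0.09146068] 0.028985994684969003 39.93535390267084 [-2.2637256  -0.63224543  6.70122742]
```

View pics/w5.png

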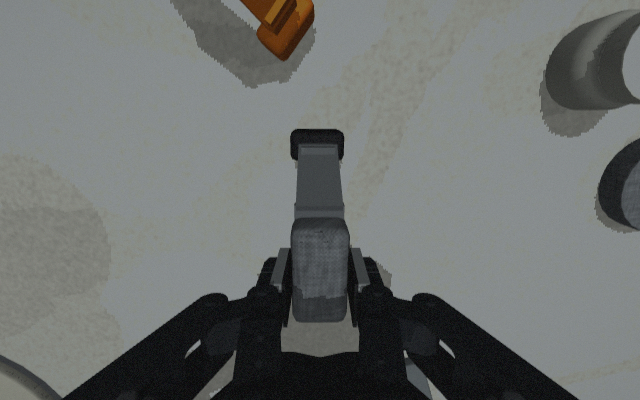

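Gripped at 29 mm with 40 N, pads on the crown's sides (crown rows 218–322, column 320). Lifting and carrying toward the bar.

Call:
apply_moves(
  grip=[0, 0, 0, 0, 0],
  xyz=[
    [0, 0, -0.4],
    [0, 0, -1],
    [0, 0, -1],
    [0, 0, -1],
    [0, 0, -1],
  ],
  rotation=[
    [0, 0, 0],
    [0, 0, 0],
    [0, 0, 0],
    [0, 0, 0],
    [0, 0, 0],
  ],
)

```text
time_s: 10.25
tool_pos: [0.4781, 0.2087, 0.2024]
eef_rot: [2.411, 2.014, 0.001]
contact_force: [0.8, 0.7, -1.3]
opening: 0.0288
grip_force: 39.8
```

Call:
apply_moves(
  grip=[0, 0, 0, 0, 0],
  xyz=[
    [-0.96, 0.61, -0.45],
    [-0.96, 0.61, -0.45],
    [-0.96, 0.61, -0.45],
    [-0.96, 0.61, -0.45],
    [-0.96, 0.61, -0.4],
  ],
  rotation=[
    [0, 0, 0],
    [0, 0, 0],
    [0, 0, 0],
    [0, 0, 0],
    [0, 0, 0],
  ],
)

```text
time_s: 10.88
tool_pos: [0.5321, 0.0762, 0.2569]
eef_rot: [2.411, 2.014, 0.001]
contact_force: [-0.2, 0.3, -1.2]
opening: 0.0289
grip_force: 39.9
```

```bash
cat > v.py <<'E'
from h import *
np.set_printoptions(precision=4,suppress=True)
o=ctrl.get_obs();print(o['time_s'],o['tool_pos'],np.degrees(R.from_rotvec(o['eef_rot']).as_euler('zyx')),o['opening'],o['grip_force'],o['contact_force'])
E
python3 - <<'E'
from v import *
im=cv2.imread('pics/w5.png')
K=np.array(eyes.camera_params('wrist')['camera_matrix'])
# camera-in-tool constants; crown top 29.5 mm above TCP => tool z=-.0295
Rc=np.array([[0.0004,-.9508,-.3097],[1,.0003,.0004],[-.0003,-.3097,.9508]]);t=np.array([.0809,-.0004,-.1592])
for r in(218,322):
  d=Rc@np.linalg.solve(K,[320,r,1.]);print(t+d*(-.0295-t[2])/d[2])
E
```

```text
10.875 [0.5321 0.0762 0.2569] [ -79.7564    0.031  -179.9951] 0.028945130140083087 39.85844671726227 [-0.2424  0.3358 -1.1857]
[ 0.0322 -0.0001 -0.0295]
[-0.028  -0.0001 -0.0295]
```

Call:
apply_moves(
  grip=[0, 0, 0, 0, 0],
  xyz=[
    [-0.87, 0.55, -0.1],
    [-0.87, 0.55, -0.1],
    [-0.87, 0.55, -0.1],
    [-0.87, 0.55, -0.1],
    [-0.87, 0.55, 0],
  ],
  rotation=[
    [0, 0, 0],
    [0, 0, 0],
    [0, 0, 0],
    [0, 0, 0],
    [0, 0, 0],
  ],
)

```text
time_s: 11.5
tool_pos: [0.5804, -0.043, 0.2667]
eef_rot: [2.411, 2.014, 0.001]
contact_force: [-0.1, 0.4, -1.0]
opening: 0.0292
grip_force: 39.8
```

Call:
apply_moves(
  grip=[0, 0, 0, 0, 0],
  xyz=[
    [-0.87, 0.55, 0],
    [-0.87, 0.55, 0],
    [0, 0, 0],
    [0, 0, 0],
    [0, 0, 0],
  ],
  rotation=[
    [0, 0, 0],
    [0, 0, 0],
    [0, 0, -0.76],
    [0, 0, -0.76],
    [0, 0, -0.76],
  ],
)

```text
time_s: 12.12
tool_pos: [0.5998, -0.0905, 0.2659]
eef_rot: [-2.057, -2.374, 0.0]
contact_force: [0.7, 0.2, -2.0]
opening: 0.0292
grip_force: 39.9
```

```bash
python3 - <<'E'
from v import *
snap('wrist','w6.png')
for n in('bar_mid','handle','pointer','clip_mark'):
    r=spotter.tip_of('wrist',n)
    print(n,[(round(x['score'],2),np.round(x['position'],1),w('wrist',x['position'],Z[n])[:2]) for x in r[:2]])
E
```

```text
12.125 [ 0.5998 -0.0905  0.2659] [ -98.1872   -0.0101 -179.994 ] 0.029215978254011954 39.90723788738251 [ 0.7379  0.1623 -1.9541]
bar_mid []
handle [(0.86, array([238. , 191.1]), array([ 0.4524, -0.1818]))]
pointer [(0.56, array([198. , 245.2]), array([ 0.4983, -0.1467]))]
clip_mark [(0.5, array([124.7, 234. ]), array([ 0.476 , -0.0447]))]
```

View pics/w6.png

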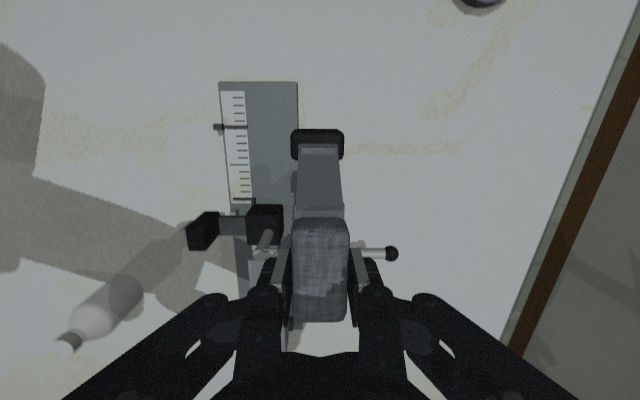

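w6 shows the held ears upright between the pads, with the bar passing behind them at row ~253 and its ball at (253.5,391).

```bash
python3 - <<'E'
from v import *
im=cv2.imread('pics/w6.png',0)
sub=im[240:268,378:402]; m=(sub<45).astype('uint8'); n,l,s,c=cv2.connectedComponentsWithStats(m); i=1+np.argmax(s[1:,4]); print(s[i],c[i]+[378,240])
u=c[i]+[378,240]
ball=w('wrist',(u[1],u[0]),.13);gx=np.array([np.cos(np.radians(8)),np.sin(np.radians(8)),0]);print(ball,ball-.063*gx)
print(w('wrist',(253,362),.13)) 
bars=[(240+np.argmax(im[240:266,k]),k) for k in(358,362,366,370,374)];print(bars)
E
```

```text
12.375 [ 0.5996 -0.0901  0.2659] [ -97.8492   -0.0046 -179.9937] 0.02905009825110808 39.897302985191345 [ 0.6297  0.3257 -0.9511]
[  7   6  13  15 148] [390.9392 253.0608]
[ 0.6911 -0.1512  0.13  ] [ 0.6287 -0.16    0.13  ]
[ 0.6586 -0.1556  0.13  ]
[(np.int64(240), 358), (np.int64(253), 362), (np.int64(240), 366), (np.int64(245), 370), (np.int64(242), 374)]
```

Call:
apply_moves(
  grip=[0, 0, 0, 0, 0],
  xyz=[
    [-1, 0.26, 0],
    [-1, 0.25, 0],
    [-0.99, 0.25, 0],
    [0, 0, 0.8],
    [0, 0, 1],
  ],
  rotation=[
    [0, 0, 0],
    [0, 0, 0],
    [0, 0, 0],
    [0, 0, 0],
    [0, 0, 0],
  ],
)

```text
time_s: 13.0
tool_pos: [0.6291, -0.1627, 0.2203]
eef_rot: [2.064, 2.368, 0.0]
contact_force: [0.5, -1.3, -1.2]
opening: 0.029
grip_force: 39.9
```

Call:
apply_moves(
  grip=[0, 0, 0, 0, 0],
  xyz=[
    [0, 0, 1],
    [0, 0, 1],
    [0, 0, 0.8],
    [0, 0, 0.3],
    [0, 0, 0],
  ],
  rotation=[
    [0, 0, 0],
    [0, 0, 0],
    [0, 0, 0],
    [0, 0, 0],
    [0, 0, 0],
  ],
)

```text
time_s: 13.62
tool_pos: [0.6288, -0.1617, 0.1433]
eef_rot: [-2.062, -2.37, 0.0]
contact_force: [0.3, 0.0, -0.7]
opening: 0.0291
grip_force: 39.9
```

```bash
python3 v.py
```

```text
13.625 [ 0.6288 -0.1617  0.1433] [ -97.9505   -0.0236 -179.9889] 0.029135997268420307 39.866740107536316 [ 0.32    0.0198 -0.6751]
```

Call:
apply_moves(
  grip=[0, 0, 0],
  xyz=[
    [0, 0, 0.12],
    [0, 0, 0.08],
    [0, 0, 0],
  ],
  rotation=[
    [0, 0, 0],
    [0, 0, 0],
    [0, 0, 0],
  ],
)

```text
time_s: 14.0
tool_pos: [0.6287, -0.1612, 0.1385]
eef_rot: [2.061, 2.371, 0.0]
contact_force: [0.4, 0.8, -0.3]
opening: 0.0289
grip_force: 39.9
```

Call:
apply_moves(
  grip=[0, 0],
  xyz=[
    [0, 0, 0.08],
    [0, 0, 0],
  ],
  rotation=[
    [0, 0, 0],
    [0, 0, 0],
  ],
)

```text
time_s: 14.25
tool_pos: [0.6287, -0.1612, 0.1364]
eef_rot: [-2.061, -2.371, -0.0]
contact_force: [0.8, -0.8, -1.8]
opening: 0.0289
grip_force: 39.9
```

Call:
apply_moves(
  grip=[0, 0],
  xyz=[
    [0, 0, 0.06],
    [0, 0, 0],
  ],
  rotation=[
    [0, 0, 0],
    [0, 0, 0],
  ],
)

```text
time_s: 14.5
tool_pos: [0.6288, -0.1613, 0.136]
eef_rot: [2.06, 2.37, 0.001]
contact_force: [-2.7, 1.2, 9.3]
opening: 0.0289
grip_force: 41.0
```

Call:
apply_moves(
  grip=[0, 0],
  xyz=[
    [0, 0, 0.05],
    [0, 0, 0],
  ],
  rotation=[
    [0, 0, 0],
    [0, 0, 0],
  ],
)

```text
time_s: 14.75
tool_pos: [0.6289, -0.1613, 0.1358]
eef_rot: [2.06, 2.37, 0.001]
contact_force: [-7.1, 1.6, 19.3]
opening: 0.029
grip_force: 42.3
```

Contact with the bar. I'll relieve the press, release and rise.

Call:
apply_moves(
  grip=[0, 0, 40, 60, 100],
  xyz=[
    [0, 0, -0.1],
    [0, 0, 0],
    [0, 0, 0],
    [0, 0, 0],
    [0, 0, 0],
  ],
  rotation=[
    [0, 0, 0],
    [0, 0, 0],
    [0, 0, 0],
    [0, 0, 0],
    [0, 0, 0],
  ],
)

```text
time_s: 15.38
tool_pos: [0.6287, -0.1612, 0.1361]
eef_rot: [-2.061, -2.371, -0.0]
contact_force: [-0.5, -0.6, 0.1]
opening: 0.0677
grip_force: 0.0
```

Call:
apply_moves(
  grip=[100, 100, 100, 100, 100],
  xyz=[
    [0, 0, 0],
    [0, 0, 0],
    [0, 0, 0],
    [0, 0, -0.6],
    [0, 0, -1],
  ],
  rotation=[
    [0, 0, 0],
    [0, 0, 0],
    [0, 0, 0],
    [0, 0, 0],
    [0, 0, 0],
  ],
)

```text
time_s: 16.0
tool_pos: [0.6285, -0.1611, 0.177]
eef_rot: [-2.061, -2.37, 0.0]
contact_force: [-0.2, -0.1, -0.6]
opening: 0.0857
grip_force: 0.0
```

Call:
apply_moves(
  grip=[100, 100, 100, 100],
  xyz=[
    [0, 0, -1],
    [0, 0, -1],
    [0, 0, -1],
    [0, 0, 0],
  ],
  rotation=[
    [0, 0, 0],
    [0, 0, 0],
    [0, 0, 0],
    [0, 0, 0],
  ],
)

```text
time_s: 16.5
tool_pos: [0.6293, -0.1614, 0.2544]
eef_rot: [2.059, 2.368, 0.002]
contact_force: [-0.2, 0.3, -0.4]
opening: 0.085
grip_force: 0.0
```

```bash
python3 - <<'E'
from v import *
snap('wrist','w7.png')
Z['ears_seat']=.136;Z['ears']=.045
for n in('ears_seat','ears','handle','pointer','clip_mark','bar_mid'):
    r=spotter.tip_of('wrist',n)
    print(n,[(round(x['score'],2),np.round(x['position'],1),w('wrist',x['position'],Z[n])[:2]) for x in r[:2]])
snap('scene','s7.png'); print([(r['score'],r['position']) for r in spotter.search_frame('scene','ears')])
r=spotter.outline_of('wrist','ears')
for m in r[:2]:
  ys,xs=np.nonzero(m['mask']);print(m['score'],cv2.minAreaRect(np.c_[xs,ys].astype('float32')))
E
```

```text
16.5 [ 0.6293 -0.1614  0.2544] [-97.9971   0.2265 179.9191] 0.08499689039768256 0.0 [-0.1861  0.267  -0.3626]
ears_seat [(0.72, array([194.8, 320. ]), array([ 0.6303, -0.1596]))]
ears [(0.93, array([168.6, 316.9]), array([ 0.6251, -0.1513]))]
handle [(0.88, array([187.4, 161.5]), array([ 0.4545, -0.187 ]))]
pointer [(0.62, array([144.3, 222.8]), array([ 0.4962, -0.1418]))]
clip_mark [(0.52, array([ 66.2, 212.8]), array([ 0.4791, -0.0477]))]
bar_mid []
[(0.92, [278.1, 413.4]), (0.83, [184.1, 263.3]), (0.61, [175.3, 287.6])]
0.79 ((318.5, 176.0), (120.0, 35.0), 90.0)
```

The ears hang aligned on the bar at about (0.630,-0.160). Next I move above the handle.

Call:
apply_moves(
  grip=[100, 100, 100, 100, 70],
  xyz=[
    [0, -1, 0],
    [0, -1, 0],
    [0, -1, 0],
    [0, -1, 0],
    [0, -1, 0],
  ],
  rotation=[
    [0, 0, 0],
    [0, 0, 0],
    [0, 0, 0],
    [0, 0, 0],
    [0, 0, 0],
  ],
)

```text
time_s: 17.62
tool_pos: [0.504, -0.1786, 0.2511]
eef_rot: [-2.061, -2.371, -0.0]
contact_force: [0.5, 0.6, -0.7]
opening: 0.0698
grip_force: 0.0
```

Call:
apply_moves(
  grip=[70, 70, 70, 70, 70],
  xyz=[
    [0, -1, 0.6],
    [0, -0.95, 0.6],
    [0, 0, 0.8],
    [0, 0, 0],
    [0, 0, 0],
  ],
  rotation=[
    [0, 0, 0],
    [0, 0, 0],
    [0, 0, 0],
    [0, 0, 0],
    [0, 0, 0],
  ],
)

```text
time_s: 18.25
tool_pos: [0.457, -0.1855, 0.2019]
eef_rot: [2.061, 2.371, 0.0]
contact_force: [0.5, 0.3, 0.1]
opening: 0.0596
grip_force: 0.0
```

```bash
python3 - <<'E'
from v import *
im=snap('wrist','w8.png')
for n in('handle','pointer','clip_mark'):
    r=spotter.tip_of('wrist',n)
    print(n,[(round(x['score'],2),np.round(x['position'],1),w('wrist',x['position'],Z[n])[:2]) for x in r[:2]])
g=cv2.cvtColor(im,cv2.COLOR_RGB2GRAY)
print('tcp expected px of (.457,-.1855,.095)',px('wrist',(.457,-.1855,.095)))
for r in range(150,290,8): print(r,g[r,240:420:5])
E
```

```text
18.25 [ 0.457  -0.1855  0.2019] [-98.0065   0.0298 179.9878] 0.05959188108086199 0.0 [0.4973 0.2666 0.064 ]
handle [(0.97, array([198.4, 314.4]), array([ 0.4536, -0.1857]))]
pointer [(0.9, array([152.1, 358.5]), array([ 0.4994, -0.1455]))]
clip_mark [(0.59, array([ 58.4, 359.5]), array([ 0.4827, -0.0463]))]Traceback (most recent call last):
  File "<stdin>", line 7, in <module>
  File "h.py", line 14, in px
    q=K@(Rm.T@(np.array(p)-t)); return q[1]/q[2],q[0]/q[2]
      ~^^~~~~~~~~~~~~~~~~~~~~~
ValueError: matmul: Input operand 1 does not have enough dimensions (has 0, gufunc core with signature (n?,k),(k,m?)->(n?,m?) requires 1)
```

```bash
python3 - <<'E'
from v import *
g=cv2.imread('pics/w8.png',0)
for r in range(160,256,6): print(r,g[r,270:372:4])
E
```

```text
18.45 [ 0.4569 -0.1854  0.2016] [-98.0097   0.0289 179.9891] 0.059800182882165 0.0 [-0.2615  0.408  -0.4258]
160 [165 167 164 164 166 166 167 165 165 166 167 168 166 163 166 164  97 119
 127 121 127 128 139 138  50  37]
166 [168 164 168 165 164 164 167 168 162 167 167 167 167 165 165 167 143 101
  96  97  95  97  99  95  61  20]
172 [168 163 170 168 162 163 162 165 164 166  20  15  11  27  13 156 112  56
 132 131  99  99  96  97  60  15]
178 [167 165 162 167 167 165 166 167  77  79  22  12  15  17  19  23  56  60
  56  59  59  65  65  63  62  40]
184 [167 165 164 165 166 169 166 129 141  75  28  31  32  27  29  19  61  59
  58  63  59  65  61  61  61  31]
190 [167 167 167 167 168 166 165  88 144  76  30  21  33  26  31  25  60  64
  63  59  60  62  61  60  63  12]
196 [158 166 161 166 166 165 165 104 147  77  31  28  24  25  30  18  62  63
  61  64  62  62  62  62  58  16]
202 [167 168 161 158 168 167 169 100 145 105  28  26  29  24  26  10  76 104
 101 104 103 105 102  68  66  67]
208 [167 165 166 160 166 169 170 120 116 100  21  28  33  20  25  27  76 103
 101 102 103 102 103  67  69  66]
214 [164 163 169 166 168 165 169 168 167 118 121 121 106 165 165 165  59 105
 105 101 105 101 101  85  80  71]
220 [165 168 167 168 168 167 167 167 167 167 165 165 163 164 166 166  61 101
 103 102 102 102  23  29  63  85]
226 [166 166 166 171 165 166 166 166 167 164 167 167 166 164 167 165  52 101
 100 102 104  99  26  41  65  64]
232 [169 166 167 167 163 167 164 168 168 166 166 165 168 165 164 169  58 101
 102 102 100 102  38  39  68  64]
238 [169 120 123 166 168 166 166 167 169 168 167 166 165 167 115 165  65 102
 100 102 100  98  66  67  63  64]
244 [120 121 119 165 166 165 169 166 165 167 169 166 167 110 106 115  73 101
 101 104 104 100  66  68  66  63]
250 [118 118 124 151 167 167 167 165 166 165 122 116 108 108 110 108  60  64
  65 101 101  99  68  62  64  87]
```

```bash
python3 - <<'E'
from v import *
g=cv2.imread('pics/w8.png',0)
for r in(186,192,198,206): print(r,g[r,294:338])
print('col320',g[164:218,320])
for rc in((186,308.5),(186,332.5),(206,308.5),(206,332.5),(182,320),(211,320)): print(rc,w('wrist',rc,.095)[:2])
o=ctrl.get_obs();T=R.from_rotvec(o['eef_rot']).as_matrix()
for rc,z in (((196,308.5),.095),((196,332.5),.095),((196,298.5),.088),((181,320),.095),((212,320),.095)): print(rc,(T.T@(w('wrist',rc,z)-o['tool_pos']))*1000)
E
```

```text
18.45 [ 0.4569 -0.1854  0.2016] [-98.0097   0.0289 179.9891] 0.059800182882165 0.0 [-0.2615  0.408  -0.4258]
186 [170 168 167 169 105 125 143 145 143 142 142 142  79  26  30  24  29  24
  32  32  30  27  34  28  27  30  27  27  29  37  34  29  33  32  21  25
  23  38  61  59  58  59  56  58]
192 [166 168 169 168  95 133 152 150 144 144 145 145  69  20  19  20  20  24
  29  25  33  31  27  26  27  28  26  25  33  27  29  30  31  33  22  26
  26  37  61  59  61  61  63  64]
198 [167 166 167 122 103 128 148 146 147 144 137 139  91  26  30  28  30  20
  28  33  28  29  28  30  33  35  26  26  30  28  28  24  32  34  24  26
  23  53  67  71  61  53  54  54]
206 [166 165 166 122 121 114 120 115 110 110 110 113  82  21  22  27  31  28
  29  31  29  25  29  29  26  31  23  26  15  32  30  28  28  28  26  27
  18 126 164 148  78  86 101 104]
col320 [166 167 166 140  41  10  21  18  13  20  23  21  16  20  26  10  26  26
  28  29  32  28  27  25  27  23  33  28  26  29  32  28  30  30  26  28
  28  32  23  30  24  31  23  28  22  20  26  23 100 160 161 160 160 164]
(186, 308.5) [ 0.4463 -0.1743]
(186, 332.5) [ 0.4687 -0.1711]
(206, 308.5) [ 0.4488 -0.194 ]
(206, 332.5) [ 0.4718 -0.1908]
(182, 320) [ 0.4565 -0.1689]
(211, 320) [ 0.4605 -0.1975]
(196, 308.5) [  2.699   -9.184  106.6348]
(196, 332.5) [  2.7     13.7495 106.6457]
(196, 298.5) [  0.6559 -19.2625 113.6306]
(181, 320) [ 17.3784   1.7916 106.6362]
(212, 320) [-13.5098   1.8186 106.6442]
```

Call:
apply_moves(
  grip=[70, 70, 70, 70, 70],
  xyz=[
    [0.1, -0.04, 1],
    [0, 0, 1],
    [0, 0, 1],
    [0, 0, 0.8],
    [0, 0, 0],
  ],
  rotation=[
    [0, 0, 0],
    [0, 0, 0],
    [0, 0, 0],
    [0, 0, 0],
    [0, 0, 0],
  ],
)

```text
time_s: 19.08
tool_pos: [0.4549, -0.1827, 0.1053]
eef_rot: [-2.06, -2.369, 0.0]
contact_force: [0.3, 0.4, 0.4]
opening: 0.0598
grip_force: 0.0
```

Call:
apply_moves(
  grip=[70, 70, 70, 70, 70],
  xyz=[
    [0, 0, 0.6],
    [0, 0, 0.6],
    [0, 0, 0.6],
    [0, 0, 0.5],
    [0, 0, 0],
  ],
  rotation=[
    [0, 0, 0],
    [0, 0, 0],
    [0, 0, 0],
    [0, 0, 0],
    [0, 0, 0],
  ],
)

```text
time_s: 19.7
tool_pos: [0.4548, -0.1828, 0.0476]
eef_rot: [-2.06, -2.37, 0.0]
contact_force: [-0.9, 0.2, -0.2]
opening: 0.0598
grip_force: 0.0
```

```bash
python3 - <<'E'
from v import *
im=snap('wrist','w9.png')
for n in('handle','pointer','clip_mark'):
    r=spotter.tip_of('wrist',n)
    print(n,[(round(x['score'],2),np.round(x['position'],1),w('wrist',x['position'],Z[n])[:2]) for x in r[:2]])
E
```

```text
19.7 [ 0.4548 -0.1828  0.0476] [ -97.9936   -0.0851 -179.9433] 0.05978660828238138 0.0 [-0.9011  0.211  -0.1901]
handle [(0.77, array([298.8, 316.8]), array([ 0.4557, -0.1849]))]
pointer [(0.79, array([191.5, 384.3]), array([ 0.4971, -0.1496]))]
clip_mark [(0.7, array([ 19.2, 396.2]), array([ 0.4833, -0.0465]))]
```

Close slowly at moderate force and watch the opening.

Call:
apply_moves(
  grip=[35, 25, 10, 0, 0],
  xyz=[
    [0, 0, 0],
    [0, 0, 0],
    [0, 0, 0],
    [0, 0, 0],
    [0, 0, 0],
  ],
  rotation=[
    [0, 0, 0],
    [0, 0, 0],
    [0, 0, 0],
    [0, 0, 0],
    [0, 0, 0],
  ],
  newtons=35,
)

```text
time_s: 20.52
tool_pos: [0.4545, -0.1832, 0.0491]
eef_rot: [-2.06, -2.37, 0.002]
contact_force: [-11.1, -0.8, 12.4]
opening: 0.0261
grip_force: 37.4
```

Call:
apply_moves(
  grip=[0, 0, 0],
  xyz=[
    [0, 0, 0],
    [0, 0, 0],
    [0, 0, 0],
  ],
  rotation=[
    [0, 0, 0],
    [0, 0, 0],
    [0, 0, 0],
  ],
)

```text
time_s: 20.9
tool_pos: [0.4544, -0.1832, 0.0491]
eef_rot: [-2.06, -2.37, 0.002]
contact_force: [-11.0, -0.2, 12.5]
opening: 0.026
grip_force: 37.4
```

Call:
apply_moves(
  grip=[0, 0],
  xyz=[
    [0, -0.03, -0.06],
    [0, 0, 0],
  ],
  rotation=[
    [0, 0, 0],
    [0, 0, 0],
  ],
)

```text
time_s: 21.15
tool_pos: [0.4545, -0.183, 0.0496]
eef_rot: [-2.061, -2.371, -0.0]
contact_force: [4.8, -1.2, -10.1]
opening: 0.0255
grip_force: 37.3
```

Call:
apply_moves(
  grip=[0, 0, 0, 0],
  xyz=[
    [0.2, 0, 0],
    [0.3, 0, 0],
    [0.3, 0, 0],
    [0, 0, 0],
  ],
  rotation=[
    [0, 0, 0],
    [0, 0, 0],
    [0, 0, 0],
    [0, 0, 0],
  ],
)

```text
time_s: 21.65
tool_pos: [0.4517, -0.1628, 0.0497]
eef_rot: [-2.061, -2.371, -0.0]
contact_force: [5.6, -1.7, -12.0]
opening: 0.026
grip_force: 37.3
```

```bash
python3 - <<'E'
from v import *
snap('wrist','w10.png')
for n in('handle','pointer','clip_mark'):
    r=spotter.tip_of('wrist',n)
    print(n,[(round(x['score'],2),np.round(x['position'],1),w('wrist',x['position'],Z[n])[:2]) for x in r[:2]])
E
```

```text
21.65 [ 0.4517 -0.1628  0.0497] [ -98.0164   -0.005  -179.9762] 0.025955332058979926 37.316529750823975 [  5.6279  -1.7241 -11.9663]
handle [(0.76, array([295.8, 318.1]), array([ 0.4524, -0.1638]))]
pointer [(0.57, array([189.2, 385.4]), array([ 0.4939, -0.128 ]))]
clip_mark []
```

Call:
apply_moves(
  grip=[0, 0, 0, 0, 0],
  xyz=[
    [0.5, 0.01, 0.03],
    [0.7, 0, 0],
    [0.7, 0, 0],
    [0.7, 0, 0],
    [0, 0, 0],
  ],
  rotation=[
    [0, 0, 0],
    [0, 0, 0],
    [0, 0, 0],
    [0, 0, 0],
    [0, 0, 0],
  ],
)

```text
time_s: 22.48
tool_pos: [0.4429, -0.0985, 0.0496]
eef_rot: [2.06, 2.372, -0.0]
contact_force: [-0.2, -3.5, -0.7]
opening: 0.0261
grip_force: 38.1
```

```bash
python3 - <<'E'
from v import *
im=snap('wrist','w11.png')
for n in('handle','pointer','clip_mark','ears_seat'):
    r=spotter.tip_of('wrist',n)
    print(n,[(round(x['score'],2),np.round(x['position'],1),w('wrist',x['position'],Z[n])[:2]) for x in r[:2]])
g=cv2.imread('pics/w11.png',0)
for c in range(350,420,10): print(c,g[130:220:2,c])
E
```

```text
22.475 [ 0.4429 -0.0985  0.0496] [-98.0646   0.0094 179.9852] 0.026108257530720005 38.11022758483887 [-0.2226 -3.5133 -0.6728]
handle [(0.77, array([297.1, 319.9]), array([ 0.4447, -0.1005]))]
pointer [(0.85, array([186.5, 386.4]), array([ 0.4855, -0.0624]))]
clip_mark [(0.59, array([164.1, 385.4]), array([ 0.4826, -0.048 ]))]
ears_seat []
350 [130 131 127 119 100 103 106  87  91  86  70  60  65  64  36  47  73  76
  72  68  66  52  41  39  41  40  44  45  51  53  58  60  61  65  73  73
  76  82  81  84  84  84  85  87  89]
360 [188 189 190 191 190 191 190 191 187 186 188 188 188 186 188 164  68  70
  74 172 184 185 185 185 184 188 188 185 174 174 174 173 174 174 174 176
 173 174 173 174 173 174 174 177 172]
370 [189 191 191 190 188 190 190 188 187 185 187 187 189 186 186 178  61  68
  73 102 185 185 187 185 187 184 185 177 161  55  65  93 175 175 176 174
 173 177 173 175 174 176 176 175 172]
380 [191 190 188 189 188 188 187 188 186 186 187 130 164 186 188 170  61  68
  71  62 186 187 174 177 186 165  60 171 164  51  67  78 102  63 174 174
 174 176 173 140 108 175 175 175 174]
390 [186 190 189 143 110 185 189 186 188 188 185  73 147 185 189 182  60  67
  66  84 176 175 176 175 175 158  53 175 153  52  65 101 151  61 175 174
 172 175 174 147  99 174 177 175 174]
400 [187 189 188 149 105 186 186 187 188 187 186  74 129 175 173 170  58  63
  68  94 176 174 175 173 175 173 173 174 164  52  65  74  84  78  68  66
  71  70  68  69  69  64  70  65  67]
410 [116 115 116 117 109 111 110 111 108 113 112 106 112 109 108 110 110 109
 107 108 107 107 108 109 110 108 110 108  79  43  50  64  64  64  67  70
  71  64  43  24  17  12  12  16  20]
```

The clip shows at rows ~161–168 and the pointer at rows ~187–193, about 16 mm still to go. Measuring finely.

```bash
python3 - <<'E'
from v import *
g=cv2.imread('pics/w11.png',0).astype(float)
p=g[:,370:374].mean(1); q=g[:,384:394].mean(1)
print('c372',p[156:200].round());print('c389',q[130:215].round())
o=ctrl.get_obs();T=R.from_rotvec(o['eef_rot']).as_matrix()
gy=lambda r,z,c=385:(T.T@(w('wrist',(r,c),z)-o['tool_pos']))[0]*1000
for r in(137.8,152.6,182,196.3,209.5):print('tick',r,gy(r,.012))
for r in(161.3,168.3):print('clip',r,gy(r,.012),gy(r,.014),gy(r,.016))
for r in(187,192.5):print('ptr',r,gy(r,.016),gy(r,.018))
E
```

```text
22.725 [ 0.4431 -0.0996  0.0496] [-97.9676   0.005  179.9854] 0.02560594204170352 38.47938358783722 [-1.6866 -4.234   4.1816]
c372 [186. 186. 186. 187. 178. 137.  64.  69.  70.  72.  72.  61.  96. 165.
 187. 186. 186. 186. 187. 186. 186. 187. 186. 186. 186. 187. 186. 186.
 180. 174. 164. 120.  55.  66.  64.  65.  86. 138. 173. 175. 174. 175.
 176. 173.]
c389 [187. 188. 188. 187. 188. 183. 145.  34. 108. 175. 187. 188. 188. 187.
 188. 187. 188. 187. 187. 187. 188. 160.  65.  80. 148. 187. 187. 186.
 186. 184. 176. 137.  63.  69.  69.  69.  70.  60.  87. 148. 176. 176.
 175. 176. 176. 176. 175. 175. 174. 174. 156.  89.  56. 125. 174. 174.
 158. 101.  52.  64.  65.  64.  93. 143. 145.  76.  60. 128. 174. 174.
 175. 174. 174. 175. 175. 174. 174. 173. 146.  29. 103. 165. 175. 174.
 175.]
tick 137.8 63.16774323106572
tick 152.6 53.40696110544165
tick 182 33.07529809490517
tick 196.3 22.703493286707133
tick 209.5 12.831109399097699
clip 161.3 47.52429402166003 47.85750918753152 48.19072435340296
clip 168.3 42.71064608632224 43.09280528113477 43.47496447594729
ptr 187 30.519315545144618 31.035939104703676
ptr 192.5 26.60628993616885 27.163526089165583
```

Call:
apply_moves(
  grip=[0, 0, 0, 0],
  xyz=[
    [0.3, 0, 0],
    [0.3, 0, 0],
    [0, 0, 0],
    [0, 0, 0],
  ],
  rotation=[
    [0, 0, 0],
    [0, 0, 0],
    [0, 0, 0],
    [0, 0, 0],
  ],
)

```text
time_s: 23.22
tool_pos: [0.441, -0.0845, 0.0495]
eef_rot: [2.061, 2.371, 0.0]
contact_force: [-1.4, -3.8, 4.9]
opening: 0.0261
grip_force: 38.8
```

```bash
python3 - <<'E'
from v import *
im=snap('wrist','w12.png')
for n in('pointer','clip_mark'):
    r=spotter.tip_of('wrist',n)
    print(n,[(round(x['score'],2),np.round(x['position'],1),w('wrist',x['position'],Z[n])[:2]) for x in r[:2]])
g=cv2.imread('pics/w12.png',0).astype(float)
for a,b in((350,354),(356,360),(362,366),(370,374),(386,394)): print(a,g[150:216,a:b].mean(1).round())
o=ctrl.get_obs();print(o['tool_pos'],(o['tool_pos']-[.4545,-.183,0])[:2]@[-.139,.990])
E
```

```text
23.225 [ 0.441  -0.0845  0.0495] [-97.9872   0.0072 179.9961] 0.026119479119500275 38.82760763168335 [-1.3721 -3.7915  4.8682]
pointer [(0.77, array([187.9, 386.1]), array([ 0.4834, -0.0484]))]
clip_mark [(0.57, array([188.5, 381.7]), array([ 0.4815, -0.0501]))]
350 [ 74.  78.  78.  78.  78.  75.  75.  76.  78.  78.  79.  80.  81.  82.
  79.  80.  79.  77.  79.  76.  76.  76.  76.  77.  80.  80.  78.  81.
  70.  40.  38.  39.  51.  68.  66.  66.  67.  68.  67.  67.  68.  66.
  62.  56.  52.  74.  90.  91.  93.  93.  93.  92.  96.  94.  90.  96.
  93.  86.  98.  95.  96.  98.  99. 103. 100.  98.]
356 [176. 175. 177. 181. 182. 179. 179. 180. 180. 182. 186. 185. 186. 186.
 184. 184. 183. 184. 183. 184. 184. 184. 184. 183. 183. 183. 183. 184.
 180. 168. 144. 107.  62.  64.  62.  65.  60.  75.  98. 108. 108. 108.
 112. 141. 166. 172. 171. 173. 171. 172. 170. 173. 171. 171. 171. 172.
 171. 171. 172. 173. 171. 172. 172. 171. 171. 172.]
362 [186. 187. 184. 184. 184. 183. 184. 184. 184. 185. 184. 185. 184. 184.
 182. 183. 183. 182. 184. 184. 184. 183. 184. 182. 184. 182. 184. 182.
 182. 182. 
[... 208 characters left out ...]
184. 183. 184. 184. 185. 183. 183. 183. 184. 184.
 183. 184. 184. 183. 182. 184. 183. 183. 183. 184. 183. 182. 183. 182.
 183. 183. 182. 158.  76.  68.  70.  68.  62.  57.  54.  64.  63.  64.
  90. 128. 154. 172. 172. 171. 172. 172. 171. 173. 172. 172. 171. 172.
 171. 172. 170. 172. 171. 172. 171. 170. 172. 172.]
386 [183. 184. 185. 184. 184. 183. 180. 153.  57.  70. 135. 175. 172. 172.
 173. 172. 173. 173. 172. 172. 172. 172. 144.  28.  88. 150. 173. 172.
 172. 172. 172. 147.  69.  64.  64.  64.  63.  56.  52.  63.  64.  64.
  76.  99. 133. 171. 172. 171. 171. 172. 144.  27. 110. 172. 171. 171.
 171. 171. 171. 171. 172. 171. 171. 147.  53.  66.]
[ 0.441  -0.0845  0.0496] 0.09937234693698717
```

Call:
apply_moves(
  grip=[0, 0, 0, 0, 0],
  xyz=[
    [0.12, 0, 0],
    [0, 0, 0],
    [0, 0, 0],
    [0, 0, 0],
    [0, 0, 0],
  ],
  rotation=[
    [0, 0, 0],
    [0, 0, 0],
    [0, 0, 0],
    [0, 0, 0],
    [0, 0, 0],
  ],
)

```text
time_s: 24.0
tool_pos: [0.4406, -0.0815, 0.0496]
eef_rot: [2.061, 2.371, 0.0]
contact_force: [-0.9, -3.7, 5.3]
opening: 0.0259
grip_force: 38.9
```

```bash
python3 - <<'E'
from v import *
a=[]
for k in range(3):
  im=snap('wrist','w13.png'); o=ctrl.get_obs(); a.append(round((o['tool_pos']-[.4545,-.183,0])[:2]@[-.139,.990]*1000,2))
print(a)
g=cv2.imread('pics/w13.png',0).astype(float)
for c in((356,360),(370,374),(386,394)): print(c,g[150:216,c[0]:c[1]].mean(1).round())
s=snap('scene','s13.png')
print([(r['score'],r['position']) for r in spotter.search_frame('scene','ears')])
b=cv2.cvtColor(im,cv2.COLOR_RGB2BGR)[130:280,270:470]; s=cv2.cvtColor(s,cv2.COLOR_RGB2BGR)[120:240,220:380]
A=cv2.resize(b,(560,420),interpolation=cv2.INTER_CUBIC);B=cv2.resize(s,(240,180),interpolation=cv2.INTER_CUBIC)
cv=np.zeros((420,800,3),'uint8');cv[:,:560]=A;cv[:180,560:]=cv2.convertScaleAbs(B,alpha=1.5)
cv2.imwrite('pics/fin.png',cv)
E
```

```text
24.0 [ 0.4406 -0.0815  0.0496] [-97.9797   0.0099 179.9982] 0.025892389881807983 38.87668490409851 [-0.9152 -3.7154  5.3406]
[np.float64(102.46), np.float64(102.43), np.float64(102.44)]
(356, 360) [174. 172. 176. 180. 180. 179. 179. 180. 182. 186. 186. 186. 186. 184.
 182. 182. 182. 182. 182. 182. 183. 182. 182. 182. 181. 181. 182. 182.
 182. 182. 181. 181. 178. 174. 155. 122.  73.  60.  61.  60.  61.  66.
  93. 116. 116. 116. 119. 130. 154. 170. 170. 171. 170. 171. 170. 170.
 172. 170. 172. 170. 170. 171. 170. 171. 171. 171.]
(370, 374) [182. 182. 183. 183. 183. 183. 182. 182. 183. 183. 184. 182. 182. 183.
 182. 183. 182. 182. 182. 182. 182. 182. 182. 181. 183. 183. 182. 179.
 170. 169. 171. 170. 170. 170. 170. 153.  91.  49.  53.  65.  64.  64.
  61. 115. 171. 171. 171. 170. 171. 170. 171. 170. 171. 171. 170. 171.
 172. 170. 170. 170. 171. 170. 171. 170. 171. 170.]
(386, 394) [184. 183. 183. 183. 183. 183. 184. 182. 183. 183. 183. 169. 118.  33.
 117. 181. 178. 175. 174. 172. 172. 172. 175. 174. 174. 173. 146.  55.
  65. 131. 171. 171. 170. 170. 170. 152.  92.  49.  52.  64.  63.  63.
  78. 130. 170. 170. 171. 170. 171. 170. 170. 170. 170. 170. 143.  28.
  86. 148. 170. 170. 170. 170. 171. 171. 170. 170.]
[(0.82, [278.4, 414.4]), (0.8, [200.5, 283.0])]
```

View pics/fin.png

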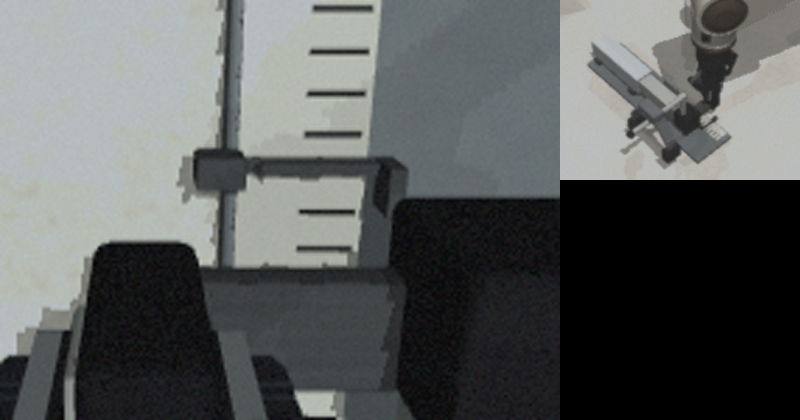

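The final view shows pointer and clip as one dark bar at crop row ~168 (boom at about 102.4 mm). The button is squeezed and the ears still hang on the bar. Handing in.

```bash
python3 -c "
from rig import job
print(job.job_done())"
```

```text
the job is handed in; nothing more can be done
None
```

The job is handed in, with no verdict returned: the ear protectors hang on the bar and are let go, the button is squeezed in, and the arm is held at about 102.4 mm with its pointer on the clip.

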